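# Book a tub of polishing compound in at the jeweller's scanner

### The arm

A 7-joint arm with a two-finger parallel gripper is mounted at the origin on the work surface. World frame = base frame: x ahead of the robot, y to its left, z up, the work surface at z = 0. Lengths are in m, angles in rad, forces in N, time in s.
With the tool pointing down it reaches from about 0.4 to 0.75 m from the base axis. Payload 19.5 kg.
Tool frame: the origin (TCP) lies midway between the tips of the shut fingers; the grasp point (between the pads) lies 19 mm behind it (robot.hold_point_z is the distance from the TCP to the grasp point, in m); z points along the fingers, y is the line along which they close (so a half turn about z gives the same grasp; the last joint's range is limited). The gripper opens to 85 mm and grips with 20 to 120 N. Pads are 22 mm wide; open, the fingers measure 114 mm over their backs; the gripper's body (76 mm by 85 mm) begins 54 mm behind the grasp point. The pads swing forward as they close: fully open they stand 13 mm farther back than shut.
Start: joints at [1.211, 0.707, -0.028, 1.485, 0.022, 0.951, -0.075], TCP at [0.18, -0.546, 0.231] pointing down, gripper open.
Joint ranges: [-2.71, 2.71], [-0.32, 2.16], [-1.57, 1.52], [0, 2.45], [-1.46, 4.6], [0, 2.02], [-2.83, 2.83]. Speed limits (rad/s): [1.89, 1.89, 2.57, 2.57, 3.01, 3.01, 3.01].

### API

Orientations are given as a unit quaternion [x, y, z, w].
In Python, from cell import robot gives the robot as it stands. The module is installed in compiled form; this text tells all that it offers.
- The arm moves only by the tool apply_moves, never from a script. Its argument "rows" is one flat list of numbers, 5 for each row, row after row: the shift along the tool's x, y, z scaled (see below), then the turn about the tool's z scaled (see below), then the gripper's target within -1 to 1 (fully open at 1, half-way at 0, shut at -1). A call has 1 to 5 rows; each row is the pose to reach, as a shift and turn from the pose commanded when the call began, along the tool's axes at that moment; what a row does not reach only later rows make up. The controller multiplies each number of a shift by 0.5 m and each number of a turn by pi/2 rad. A row lasts 1/12 s, in which the tool goes at most 41.7 mm and 7.16 degrees, less where a joint would pass 70% of its speed; a pose out of reach is approached as far as the arm can. A call with a number of a shift or a turn outside -1 to 1 is refused whole. A call with a gripper value outside its range is refused whole. The fingers move at their own pace and stop on an object; the grip force is fixed at half the most. Time passes only in rows, so rows that repeat a pose let the fingers close. It gives the time, the measured TCP pose, the force, the opening and the grip force at its end, in the units of the state.
- robot.observe(): the state, without advancing time (a new reading comes with each control period).
- robot.camera(name): name is "scene" or "side" or "wrist"; returns (picture, depth): 384x512x3 uint8, red, green, blue; 384x512 float32, m along the optical axis (not along the pixel's ray), 0 where there is no reading.
- robot.camera_model(name): a dict with "camera_matrix" (3x3 intrinsics, pixels), "k1" (the pictures are not rectified: a ray, as slopes to the right and down, at radius r is drawn at 1 + k1 r^2 times it, then the intrinsics apply), "R" (3x3) and "t" (3): a world point X has camera coordinates R X + t; the wrist camera has in their place "mount" (4x4, takes a point from camera to tool coordinates, whose origin is the TCP and whose axes are the flange's). Camera axes: x right, y down, z forward; pixel columns grow to the right and rows downward; lengths in m; the calibration is good to about 2 mm. A picture is of the moment at which its call begins: read the wrist's pose just before it. camera_model takes no time and is no camera call.
- robot.job_done(): hands the job in; it is judged then, once.
Trained networks look in the newest picture that a camera, given by its name, has taken for a name from the list of things; names that differ only in an ending like _2 or _b are one class to them, and where a whole thing is asked for, a point or a joint stands for the part that bears it (a point fixed in the world has none). Each returns a list of dicts, best first, with "conf" (0 to 1); they miss things now and then, are a little off and sometimes report something else, mostly with a low value. They report only what shows in the picture. A call takes as long as a camera call. They do not tell look-alikes from the thing itself.
- robot.look_for(camera, target): "centre" ([column, row] in pixels, amid what is visible of it).
- robot.landmark_of(camera, target): "centre" ([column, row] in pixels: a listed point, or the origin of a listed thing).
The state is a dict: "time": time; "qpos": joint angles; "joint_velocities": joint speeds; "joint_torque": joint torques, N m; "ee_pos": TCP position; "orientation": TCP orientation; "ft_force": force on the tool from outside, world axes, zero at the start; "moment": the same for the moment, N m; "width": opening from 0.0 (shut) to 1.0 (fully open); "grasp_force": force on a finger pad.
Only numpy, scipy, OpenCV 4.12 (cv2) and the standard library are available. Lean on these libraries where they do the work, as an engineer would, in place of code of your own. Each camera call takes 0.05 s, during which the arm holds its last target. There are 200 camera calls.

### The job

Book in the tub of polishing compound: slide it along the wooden deck, without lifting it, onto the middle of the turntable, turn the turntable until the tub's label squarely faces the scanner window, then slide the scanner's dust shutter fully open, and last press the read button all the way down and let it come up again. Do these in that order, keep the tub upright, and leave all the other jars, boxes and tools where they stand.

Things in the scene. Friction and masses are not known exactly. Their poses are not given: they have to be found in the camera images.
- station: scanner station, fixed. Origin on the bench under the turntable's axis; x points away from the robot to the grey scanner block (x 100 to 170 mm, y -75 to +125, top 107 mm above the bench), y to the left. Wooden deck: x -125 to +185, y -270 to +270, top 12 mm above the bench. Two loading bays on it, about 185 mm left and right of the turntable
- scanner_window (a point): centre of the scanner's window (62 x 45 mm) in the block's face towards the turntable, 100 mm from the turntable's axis, 64 mm above the bench; axes as the station, the window looks to -x. Covered by the shutter at the start
- tub: the tub: smooth upright plastic cylinder 84 mm in diameter, 85 mm tall, about 0.35 kg, black with a white lid, in one of the two bays. Origin at the centre of its underside; its x axis points from its axis to the middle of its label. A dark bar 36 mm long, printed flat, on the lid runs from the middle to the rim above the label
- tub_label (a point): middle of the striped paper label on the tub's side, 42 mm from the tub's axis, 34 mm above its underside
- turntable_center (a point): centre of the aluminium turntable's top, a disc 123 mm in diameter let into the deck, its top flush with the deck, 12 mm above the bench; the axis is vertical. Its axes turn with it
- peg_top (a point): top centre of the turntable's upright steel peg, 14 mm diameter, standing 80 mm above the deck at 90 mm from the axis on a flat arm; push it round to turn the turntable. Top 92 mm above the bench
- turntable (a joint): turntable angle in rad, counter-clockwise from above; at 0 the peg is on the robot's side (station -x). Range -1.0 to 2.5; stays where it is left
- shutter (a joint): shutter opening in m, 0 covers the window, 0.08 fully open; it slides to the station's +y (left) and stays where it is left
- shutter_tab (a point): top centre of the shutter's upright tab, 12 mm wide (y), 8 mm thick (x), rising 41 mm above the scanner's top, 148 mm above the bench
- button (a joint): read button travel in m, 0 up, 0.006 fully down; sprung, about 5 N
- button_top (a point): top centre of the round read button (30 mm diameter) on top of the scanner block
- amber_jar: squat amber glass jar, 56 mm diameter, 85 mm tall, on the deck in the bay that the tub is not in; origin at the centre of its underside
- carton: small upright cardboard box 40 x 40 x 65 mm on the deck's far right corner; origin at the centre of its underside
- glue_bottle: small white bottle, 32 mm diameter, 75 mm tall, on the deck's near left corner; origin at the centre of its underside
- bowl: bowl, 150 mm across, 65 mm high, on the bench to the left; origin at the centre of its underside
- brick: flat soldering brick 160 x 100 x 30 mm on the bench to the right; origin at the centre of its underside
- hammer: hammer lying on the bench to the left
- tall_carton: cardboard box 50 x 70 x 110 mm on the bench to the right; origin at the centre of its underside
There are look-alikes about, which are no part of the job. Leave any pink or red look-alike of the tub alone.

How it is judged:
On the way, in this order (a step that is already met when the one before it is completed fails the run):
1. the tub stands on the middle of the turntable (horizontal distance between tub and turntable_center below 0.018 m and angle between tub's own z axis and vertical below 0.08 rad and linear speed of tub below 0.02 m/s), for 0.2 s.
2. the label squarely faces the scanner window (all of step 1 and angle between the x axis of tub and the x axis of scanner_window, either way round below 0.2 rad and horizontal distance between tub_label and scanner_window below 0.085 m), for 0.2 s.
3. the shutter is fully open (horizontal distance between tub and turntable_center below 0.018 m and angle between tub's own z axis and vertical below 0.08 rad and angle between the x axis of tub and the x axis of scanner_window, either way round below 0.2 rad and horizontal distance between tub_label and scanner_window below 0.085 m and value of joint shutter above 0.07 m), for 0.2 s.
4. the read button is pressed down (all of step 3 and value of joint button above 0.0045 m), for 0.05 s.
At the end, for the whole second after the job is handed in: Tub upright, at rest, within 18 mm of the turntable's centre, its label facing the scanner window within 0.2 rad and within 85 mm of it; shutter open over 70 mm; button up again (under 2 mm) after being pressed over 4.5 mm (all of step 3 and linear speed of tub below 0.02 m/s and value of joint button below 0.002 m); the robot touches nothing.
It fails at once if the tub is lifted (its underside more than 40 mm above the bench) (height (world z) of tub above 0.04 m).
It fails at once if the tub is tipped more than 0.35 rad (angle between tub's own z axis and vertical above 0.35 rad).
It fails at once if another thing is moved by more than 30 mm (distance of any of amber_jar, carton, glue_bottle, bowl, brick, hammer, tall_carton from where it was at the start of the episode above 0.03 m).
It also fails if it takes over 66 s, if anything falls off the work surface, if the arm or the gripper's body presses on something with over 40 N, if the wrist force passes 120 N, or if a joint passes its speed limit or range.

## Working session

There is one attempt and no reset: what is moved stays moved. The work goes in short steps, Python scripts to look and compute and a tool call to move; the robot and the scene stay as the last step left them, time stands still between calls to the robot, and variables do not carry over. Pictures are saved under pics/ and viewed, at most 10 in all, crops included, and the job is handed in when it is done.

Besides the shell and the picture viewer there is one more tool, called by a JSON object that holds its "op" and its "data", one argument or row to a line. apply_moves: Moves the arm, as the interface text tells. Its arguments: {"type":"object","properties":{"rows":{"type":"array"}},"required":["rows"]}

```bash
mkdir -p pics; cat > h.py <<'E'
import numpy as np, cv2
from cell import robot
from scipy.spatial.transform import Rotation as Rn
def ray(cam,px):
    m=robot.camera_model(cam); K=np.array(m["camera_matrix"]); k=m["k1"]
    d=np.array([(px[0]-K[0,2])/K[0,0],(px[1]-K[1,2])/K[1,1]]); u=d.copy()
    for _ in range(20): u=d/(1+k*(u@u))
    v=np.array([u[0],u[1],1.])
    if "R" in m:
        R=np.array(m["R"]);t=np.array(m["t"]); return -R.T@t, R.T@v
    s=robot.observe(); M=np.array(m["mount"]); T=np.eye(4);T[:3,:3]=Rn.from_quat(s["orientation"]).as_matrix();T[:3,3]=s["ee_pos"]
    W=T@M; return W[:3,3], W[:3,:3]@v
def atz(cam,px,z):
    o,v=ray(cam,px); return o+v*(z-o[2])/v[2]
def atd(cam,px,dep):
    o,v=ray(cam,px); r,c=int(round(px[1])),int(round(px[0])); return o+v*dep[r,c]
E
cat > a.py <<'E'
from h import *
np.set_printoptions(precision=4,suppress=True)
s=robot.observe(); print(s["time"],s["ee_pos"],s["orientation"],Rn.from_quat(s["orientation"]).as_matrix())
for c in ["scene","side"]:
    p,d=robot.camera(c); cv2.imwrite(f"pics/{c}0.png",p[:,:,::-1])
    for n,z in [("turntable_center",.012),("peg_top",.092),("shutter_tab",.148),("button_top",None),("tub",.012),("tub_label",.046),("amber_jar",.012),("scanner_window",.064),("station",0),("glue_bottle",.012),("carton",.012)]:
        for x in robot.landmark_of(c,n)[:2]:
            px=x["centre"]; print(c,n,round(x["conf"],2),np.round(px),(atz(c,px,z) if z is not None else atd(c,px,d)))
E
python3 a.py
```

```text
0.0 [ 0.1796 -0.5459  0.2308] [ 0.9874  0.1583 -0.0001 -0.0006] [[ 0.9499  0.3125 -0.0004]
 [ 0.3125 -0.9499  0.0011]
 [-0.     -0.0011 -1.    ]]
scene turntable_center 0.68 [251. 217.] [ 0.5427 -0.0367  0.012 ]
scene peg_top 0.71 [271. 191.] [0.461 0.004 0.092]
scene shutter_tab 0.57 [218. 203.] [ 0.6622 -0.1004  0.148 ]
scene shutter_tab 0.49 [238. 204.] [ 0.6354 -0.0353  0.148 ]
scene button_top 0.64 [222. 210.] [ 0.673  -0.0773  0.1314]
scene button_top 0.19 [253. 217.] [ 0.5403 -0.0286  0.015 ]
scene tub 0.98 [323. 284.] [0.7206 0.3207 0.012 ]
scene tub 0.8 [295. 235.] [0.5535 0.1502 0.012 ]
scene tub_label 0.86 [318. 267.] [0.6903 0.2874 0.046 ]
scene tub_label 0.72 [282. 226.] [0.5676 0.1012 0.046 ]
scene amber_jar 0.72 [216. 200.] [ 0.5162 -0.2052  0.012 ]
scene amber_jar 0.31 [251. 213.] [ 0.523  -0.0477  0.012 ]
scene scanner_window 0.68 [238. 222.] [ 0.6384 -0.0383  0.064 ]
scene station 0.64 [256. 220.] [ 0.5352 -0.0191  0.    ]
scene glue_bottle 0.52 [316. 222.] [0.4592 0.1935 0.012 ]
scene carton 0.63 [188. 220.] [ 0.6664 -0.2386  0.012 ]
side turntable_center 0.6 [268.
[... 181 characters left out ...]
162.] [ 0.6551 -0.066   0.148 ]
side button_top 0.39 [237. 165.] [ 0.6778 -0.0673  0.1316]
side tub 0.97 [167. 270.] [0.6987 0.3248 0.012 ]
side tub 0.87 [313. 280.] [0.3158 0.1859 0.012 ]
side tub_label 0.84 [304. 286.] [0.3192 0.2455 0.046 ]
side tub_label 0.69 [181. 259.] [0.6655 0.2952 0.046 ]
side amber_jar 0.74 [269. 214.] [ 0.5425 -0.0198  0.012 ]
side amber_jar 0.7 [261. 264.] [0.4711 0.188  0.012 ]
side scanner_window 0.7 [246. 186.] [ 0.6413 -0.0586  0.064 ]
side station 0.89 [270. 216.] [ 0.5412 -0.0253  0.    ]
side glue_bottle 0.68 [262. 263.] [0.4719 0.185  0.012 ]
side glue_bottle 0.32 [269. 171.] [ 0.6449 -0.235   0.012 ]
side carton 0.63 [268. 169.] [ 0.6494 -0.2439  0.012 ]
```

```bash
python3 -c "
import cv2,numpy as np
a=cv2.imread('pics/scene0.png');b=cv2.imread('pics/side0.png')
a=cv2.resize(a[150:330,150:380],None,fx=3.4,fy=3.4,interpolation=2)[:600];b=cv2.resize(b[120:320,140:400],None,fx=3,fy=3,interpolation=2)
cv2.imwrite('pics/s1.png',a);cv2.imwrite('pics/s2.png',b)"
```

```text
(no output)
```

View pics/s1.png

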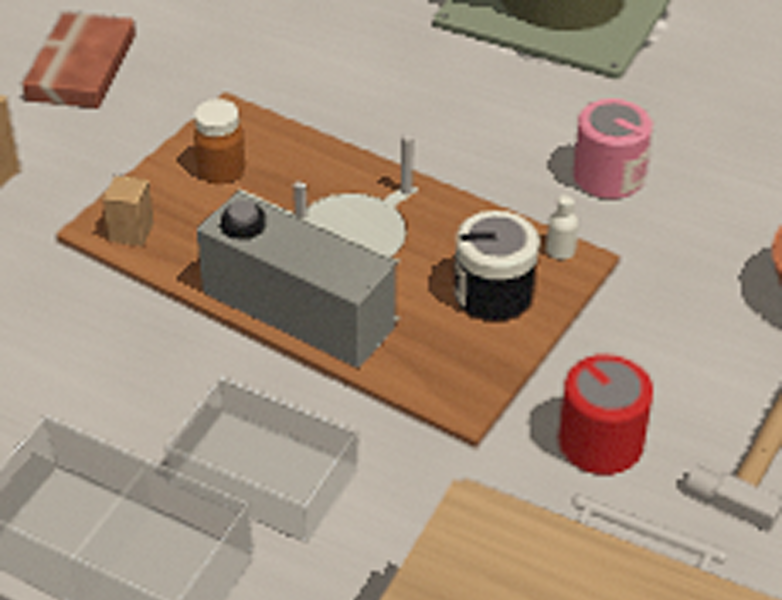

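View pics/s2.png

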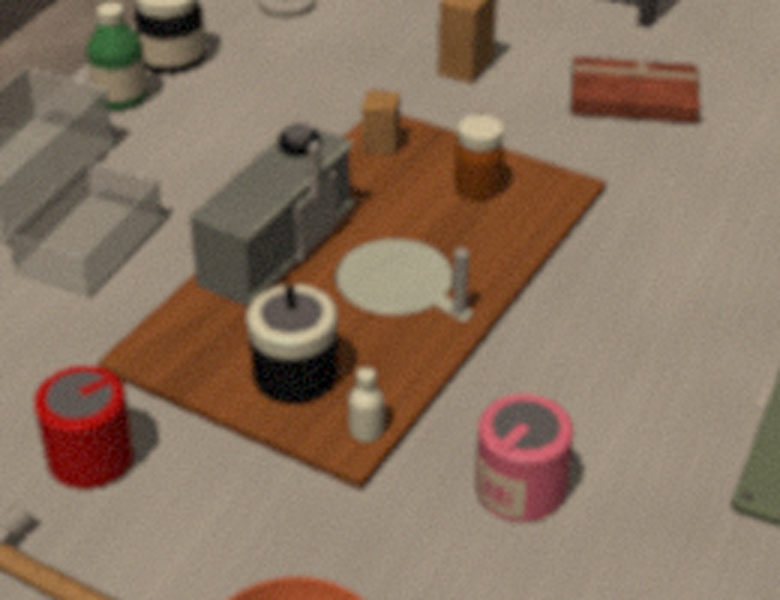

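The tub (black, white lid) is in the left bay, crop 1 (495,265), with its bar pointing image-left from (497,235) to (460,238). The amber jar is in the right bay and the peg is at (407,165). The red and pink tubs are the look-alikes. Next I'll work out the station yaw and label direction.

```bash
python3 - <<'E'
from h import *
np.set_printoptions(precision=4,suppress=True)
A=lambda u,v:(150+u/3.4,150+v/3.4); B=lambda u,v:(140+u/3,120+v/3)
for p in [(58,238),(225,94),(620,258),(477,445)]: print('sc',atz('scene',A(*p),.012))
for p in [(605,182),(100,362),(360,488)]: print('si',atz('side',B(*p),.012))
for n,p in [('lidc',(497,240)),('barend',(462,238)),('barin',(495,236))]: print(n,atz('scene',A(*p),.097))
for n,p in [('lidc',(292,318)),('bar1',(290,288)),('bar2',(292,306))]: print(n,atz('side',B(*p),.097))
print('peg',atz('scene',A(407,139),.092),atz('side',B(461,250),.092))
print('tab',atz('scene',A(300,185),.148),atz('side',B(315,140),.148))
print('button',atz('scene',A(243,210),.13),atz('side',B(299,134),.13))
print('disc',atz('scene',A(353,240),.012),atz('side',B(394,277),.012))
for c in('scene','side'):print(c,ray(c,(256,192))[0])
E
```

```text
sc [ 0.7017 -0.3093  0.012 ]
sc [ 0.3938 -0.2811  0.012 ]
sc [0.4494 0.2533 0.012 ]
sc [0.7568 0.222  0.012 ]
si [ 0.3901 -0.2862  0.012 ]
si [0.7501 0.214  0.012 ]
si [0.4433 0.2543 0.012 ]
lidc [0.5698 0.1558 0.097 ]
barend [0.5832 0.1228 0.097 ]
barin [0.5652 0.1515 0.097 ]
lidc [0.5592 0.1579 0.097 ]
bar1 [0.5812 0.1201 0.097 ]
bar2 [0.5672 0.1426 0.097 ]
peg [ 0.4597 -0.0003  0.092 ] [ 0.4568 -0.0084  0.092 ]
tab [ 0.6371 -0.0338  0.148 ] [ 0.6383 -0.0477  0.148 ]
button [ 0.6789 -0.0768  0.13  ] [ 0.6713 -0.0737  0.13  ]
disc [ 0.5554 -0.018   0.012 ] [ 0.5399 -0.0296  0.012 ]
scene [1.6496 0.5717 1.1623]
side [0.0356 1.0719 1.0222]
```

{"op": "apply_moves", "data": {
  "rows": [0.253,-0.257,-0.01,0,1,0.253,-0.257,-0.01,0,1,0.253,-0.257,-0.01,0,1,0.253,-0.257,-0.01,0,1,0.253,-0.257,-0.01,0,1]
}}

```text
time: 1.62
ee_pos: [0.262, -0.3801, 0.2367]
orientation: [0.987, 0.16, 0.001, -0.001]
ft_force: [1.2, 0.8, -0.6]
width: 0.997
grasp_force: 0.0
```

{"op": "apply_moves", "data": {
  "rows": [0.253,-0.257,-0.01,0,0.2,0.253,-0.257,-0.01,0,0.2,0.253,-0.257,-0.01,0,0.2,0.253,-0.257,-0.01,0,0.2,0.253,-0.257,-0.01,0,0.2]
}}

```text
time: 2.03
ee_pos: [0.3417, -0.2184, 0.2416]
orientation: [0.987, 0.161, 0.001, -0.001]
ft_force: [-0.0, -1.0, -1.0]
width: 0.604
grasp_force: 0.0
```

{"op": "apply_moves", "data": {
  "rows": [0.253,-0.257,-0.01,-0.07,0.2,0.253,-0.257,-0.01,-0.14,0.2,0.253,-0.257,-0.01,-0.22,0.2,0.253,-0.257,-0.01,-0.3,0.2,0.253,-0.257,-0.01,-0.38,0.2]
}}

```text
time: 2.45
ee_pos: [0.4217, -0.0562, 0.2466]
orientation: [0.895, 0.446, 0.001, -0.0]
ft_force: [-0.8, -0.6, 0.5]
width: 0.599
grasp_force: 0.0
```

```bash
cat > mv.py <<'E'
import sys
from h import *
# targets: "x,y,z[,psi]" world; psi= angle of tool y axis; chained, each printed relative to the pose before it
O=np.array([.5435,-.028]); 
def rel(args):
    s=robot.observe(); p=np.array(s["ee_pos"]); R=Rn.from_quat(s["orientation"]).as_matrix(); psi=np.arctan2(R[1,1],R[0,1])
    print('t',round(s["time"],2),'pos',np.round(p,4),'psi',round(psi,3),'F',np.round(s["ft_force"],1))
    for a in args:
        v=[float(k) for k in a.split(',')]; q=np.array(v[:3]); np_=v[3] if len(v)>3 else psi
        y=np.array([np.cos(psi),np.sin(psi),0]); z=np.array([0,0,-1.]); x=np.cross(y,z)
        d=q-p; dp=(np_-psi+np.pi)%(2*np.pi)-np.pi
        print(a,'->',np.round([d@x/.5,d@y/.5,d@z/.5,-dp/(np.pi/2)],3),'rows',max(np.linalg.norm(d)/.0417,abs(dp)/.125).round(1))
        p=q;psi=np_
if __name__=="__main__": rel(sys.argv[1:])
E
python3 mv.py .50,.08,.27,-.104
```

```text
t 2.45 pos [ 0.4217 -0.0562  0.2466] psi -0.646 F [-0.8 -0.6  0.5]
.50,.08,.27,-.104 -> [ 0.312 -0.039 -0.047 -0.345] rows 4.3
```

{"op": "apply_moves", "data": {
  "rows": [0.312,-0.039,-0.047,-0.345,0.2,0.312,-0.039,-0.047,-0.345,0.2,0.312,-0.039,-0.047,-0.345,0.2,0.312,-0.039,-0.047,-0.345,0.2,0.312,-0.039,-0.047,-0.345,0.2]
}}

```text
time: 2.87
ee_pos: [0.5017, 0.0799, 0.2704]
orientation: [0.742, 0.67, 0.002, -0.001]
ft_force: [0.2, 0.8, -0.9]
width: 0.601
grasp_force: 0.0
```

```bash
cat > w.py <<'E'
from h import *
import sys
np.set_printoptions(precision=4,suppress=True)
p,d=robot.camera("wrist"); cv2.imwrite(f"pics/{sys.argv[1]}.png",p[:,:,::-1]); np.save("pics/d.npy",d)
print(robot.observe()["time"],robot.observe()["ee_pos"])
Z=dict(turntable_center=.012,peg_top=.092,shutter_tab=.148,button_top=.13,tub=.012,tub_label=.046)
for n in sys.argv[2:]:
    for x in robot.landmark_of("wrist",n)[:2]:
        px=x["centre"]; print(n,round(x["conf"],2),np.round(px),atz("wrist",px,Z[n]))
E
python3 w.py w1 turntable_center peg_top tub shutter_tab button_top; python3 mv.py .50,.08,.27,-.104
```

```text
2.9167 [0.5005 0.0768 0.2698]
turntable_center 0.71 [293. 227.] [ 0.542  -0.0395  0.012 ]
peg_top 0.96 [225. 243.] [ 0.4519 -0.0133  0.092 ]
tub 0.93 [300.  97.] [0.5643 0.14   0.012 ]
tub 0.81 [108.  91.] [0.3196 0.1783 0.012 ]
shutter_tab 0.71 [394. 275.] [ 0.6318 -0.0428  0.148 ]
shutter_tab 0.31 [220.  75.] [0.4814 0.1713 0.148 ]
button_top 0.76 [421. 298.] [ 0.6746 -0.0946  0.13  ]
button_top 0.53 [371. 242.] [ 0.6136 -0.012   0.13  ]
t 3.17 pos [0.4995 0.073  0.2699] psi -0.119 F [-0.6 -0.2  0.5]
.50,.08,.27,-.104 -> [ 0.014 -0.001 -0.    -0.01 ] rows 0.2
```

View pics/w1.png

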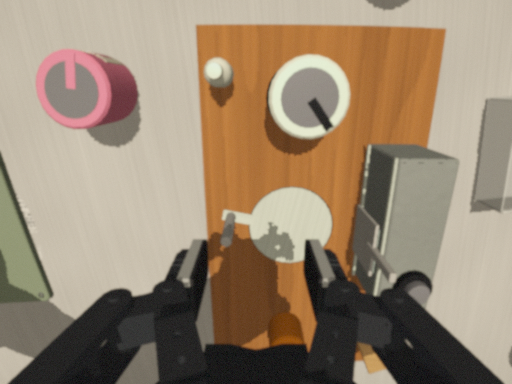

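The tub lid is centred at about (309,97) with its bar running to (329,127). The turntable disc is at (291,225), the peg base near (232,218), the shutter tab at (380,265) and the button at (412,288). The arm is still settling, so I'll measure again at rest.

```bash
cat > fit.py <<'E'
from h import *
np.set_printoptions(precision=4,suppress=True)
def fit():
    P0=robot.observe()["ee_pos"]; p,d=robot.camera("wrist"); P1=robot.observe()["ee_pos"]
    h=p.astype(int); sat=h.max(2)-h.min(2); out={}
    lt=((sat<25+0*sat)&(h.min(2)>185)).astype(np.uint8)
    n,l,st,ce=cv2.connectedComponentsWithStats(lt)
    print('drift',np.round(np.subtract(P1,P0),4))
    dark=(h.max(2)<50)
    H=d
    def world(px): return atd("wrist",px,d)
    return p,d,n,l,st,ce,dark
if __name__=="__main__":
    import sys
    p,d,n,l,st,ce,dark=fit(); cv2.imwrite('pics/w2.png',p[:,:,::-1])
    # back-project all pixels using depth; select by height
    ys,xs=np.mgrid[0:384:1,0:512:1]; m=robot.camera_model("wrist")
    K=np.array(m["camera_matrix"]); k=m["k1"]
    pts=np.stack([xs.ravel(),ys.ravel()],1).astype(float)
    n_=(pts-[K[0,2],K[1,2]])/[K[0,0],K[1,1]]; u=n_.copy()
    for _ in range(15): u=n_/(1+k*(u**2).sum(1,keepdims=True))
    v=np.c_[u,np.ones(len(u))]; o,_=ray("wrist",(256,192)); M=np.array(m["mount"]); s=robot.observe()
    W=Rn.from_quat(s["orientation"]).as_matrix()@M[:3,:3]
    X=o+(v*d.ravel()[:,None])@W.T; X=X.reshape(384,512,3); np.save('pics/X.npy',X)
    h=p.astype(int)
    z=X[...,2]; 
    lid=(abs(z-.097)<.006)&(np.hypot(X[...,0]-.56,X[...,1]-.155)<.06)
    q=X[lid]; c,r=cv2.minEnclosingCircle(q[:,:2].astype(np.float32)); print('lid',np.mean(q,0),c,r)
    bar=lid&(h.max(2)<60)&(np.hypot(X[...,0]-c[0],X[...,1]-c[1])<.040)
    b=X[bar].mean(0); print('bar n',bar.sum(),b,'dir',np.arctan2(b[1]-c[1],b[0]-c[0]))
    disc=(abs(z-.012)<.006)&(h.max(2)-h.min(2)<45)&(h.min(2)>100)&(np.hypot(X[...,0]-.543,X[...,1]+.03)<.075)
    q=X[disc]; q=q[np.hypot(*(q[:,:2]-np.median(q[:,:2],0)).T)<.066]
    c,r=cv2.minEnclosingCircle(q[:,:2].astype(np.float32)); print('disc',len(q),q.mean(0),c,r)
    for nm,zz,reg in [('peg',(.087,.1),((.40,.50),(-.06,.04))),('tab',(.14,.155),((.60,.68),(-.10,.02))),('btn',(.111,.135),((.64,.72),(-.13,-.03)))]:
        mk=(z>zz[0])&(z<zz[1])&(X[...,0]>reg[0][0])&(X[...,0]<reg[0][1])&(X[...,1]>reg[1][0])&(X[...,1]<reg[1][1])
        q=X[mk]; print(nm,len(q),q.mean(0) if len(q) else '',q.min(0) if len(q) else '',q.max(0) if len(q) else '')
    wood=(abs(z-.012)<.004)&(h[...,0]-h[...,2]>60); q=X[wood][:,:2].astype(np.float32)
    print('deck',cv2.minAreaRect(q))
E
python3 fit.py; python3 mv.py .568,.215,.15,-.104 .568,.215,.035,-.104
```

```text
drift [0.     0.0001 0.    ]
lid [0.5645 0.1518 0.0954] (0.5649711489677429, 0.1505848467350006) 0.04201599210500717
bar n 216 [0.5747 0.1336 0.0964] dir -1.050889649981082
disc 4737 [ 0.5409 -0.0276  0.0104] (0.5385390520095825, -0.030876649543642998) 0.06569258868694305
peg 99 [ 0.4568 -0.0054  0.0901] [ 0.4503 -0.0131  0.0871] [0.4632 0.001  0.092 ]
tab 105 [ 0.6354 -0.0376  0.145 ] [ 0.6317 -0.0438  0.1401] [ 0.6409 -0.0328  0.1477]
btn 1010 [ 0.6744 -0.0755  0.1213] [ 0.6402 -0.1031  0.111 ] [ 0.7    -0.0339  0.1292]
deck ((0.5713361501693726, -0.03533405065536499), (0.5394625067710876, 0.3100994825363159), 83.74230194091797)
t 3.22 pos [0.4995 0.0732 0.2699] psi -0.119 F [ 0.1  0.4 -0.2]
.568,.215,.15,-.104 -> [ 0.298  0.102  0.24  -0.009] rows 4.7
.568,.215,.035,-.104 -> [ 0.    0.    0.23 -0.  ] rows 2.8
```

```bash
python3 mv.py .573,.219,.15,-.126 .573,.219,.035,-.126
```

```text
t 3.22 pos [0.4995 0.0732 0.2699] psi -0.119 F [ 0.1  0.4 -0.2]
.573,.219,.15,-.126 -> [0.307 0.111 0.24  0.005] rows 4.9
.573,.219,.035,-.126 -> [ 0.    0.    0.23 -0.  ] rows 2.8
```

{"op": "apply_moves", "data": {
  "rows": [0.307,0.111,0.12,0.005,0.2,0.307,0.111,0.12,0.005,0.2,0.307,0.111,0.12,0.005,0.2,0.307,0.111,0.12,0.005,0.2,0.307,0.111,0.12,0.005,0.2]
}}

```text
time: 3.63
ee_pos: [0.5725, 0.2252, 0.2069]
orientation: [0.749, 0.663, -0.001, -0.002]
ft_force: [-1.0, 0.1, -1.4]
width: 0.601
grasp_force: 0.0
```

{"op": "apply_moves", "data": {
  "rows": [0,0,0.08,0,0.2,0,0,0.16,0,0.2,0,0,0.24,0,0.2,0,0,0.24,0,0.2,0,0,0.24,0,0.2]
}}

```text
time: 4.05
ee_pos: [0.5722, 0.2195, 0.0897]
orientation: [0.75, 0.662, -0.001, -0.0]
ft_force: [1.1, 0.7, 1.1]
width: 0.598
grasp_force: 0.0
```

```bash
python3 mv.py .573,.219,.035,-.126 .5476,.015,.035,-.126
```

```text
t 4.05 pos [0.5722 0.2195 0.0897] psi -0.125 F [1.1 0.7 1.1]
.573,.219,.035,-.126 -> [-0.001  0.002  0.109  0.001] rows 1.3
.5476,.015,.035,-.126 -> [-0.411  0.001  0.    -0.   ] rows 4.9
```

{"op": "apply_moves", "data": {
  "rows": [0,0,0.06,0,0.2,0,0,0.109,0,0.2,0,0,0.109,0,0.2]
}}

```text
time: 4.3
ee_pos: [0.5723, 0.2196, 0.0347]
orientation: [0.75, 0.662, -0.001, -0.0]
ft_force: [-0.4, 0.0, -0.2]
width: 0.605
grasp_force: 0.0
```

{"op": "apply_moves", "data": {
  "rows": [-0.03,0,0,0,0.2,-0.06,0,0,0,0.2,-0.09,0,0,0,0.2,-0.12,0,0,0,0.2,-0.15,0,0,0,0.2]
}}

```text
time: 4.72
ee_pos: [0.5641, 0.1447, 0.0372]
orientation: [0.75, 0.662, 0.001, 0.0]
ft_force: [1.2, 2.6, 2.1]
width: 0.598
grasp_force: 0.0
```

{"op": "apply_moves", "data": {
  "rows": [-0.03,0,0,0,0.2,-0.06,0,0,0,0.2,-0.09,0,0,0,0.2,-0.11,0,0,0,0.2,-0.12,0,0,0,0.2]
}}

```text
time: 5.13
ee_pos: [0.5559, 0.0841, 0.0356]
orientation: [0.75, 0.661, -0.0, 0.0]
ft_force: [0.3, 3.1, 2.5]
width: 0.602
grasp_force: 0.0
```

```bash
cat > s.py <<'E'
from h import *
import sys
np.set_printoptions(precision=4,suppress=True)
def cloud(c):
    p,d=robot.camera(c); m=robot.camera_model(c); K=np.array(m["camera_matrix"]); ys,xs=np.mgrid[0:384,0:512]
    u0=np.stack([(xs-K[0,2])/K[0,0],(ys-K[1,2])/K[1,1]],-1); u=u0
    for _ in range(15): u=u0/(1+m["k1"]*(u**2).sum(-1,keepdims=True))
    R=np.array(m["R"]); X=(np.concatenate([u,np.ones((384,512,1))],-1)*d[...,None]-np.array(m["t"]))@R
    return p,d,X
for c in ["scene","side"]:
    p,d,X=cloud(c); cv2.imwrite(f"pics/{c}{sys.argv[1]}.png",p[:,:,::-1])
    h=p.astype(int)
    lid=(abs(X[...,2]-.097)<.006)&(np.hypot(X[...,0]-.555,X[...,1]-.06)<.16)&(X[...,0]<.63)
    k=X[lid]
    if len(k)>5:
        cc,r=cv2.minEnclosingCircle(k[:,:2].astype(np.float32)); print(c,'lid n',len(k),k.mean(0),cc,r)
    for n,z in [("tub",.012),("tub_label",.046),("peg_top",.092)]:
        for x in robot.landmark_of(c,n)[:2]:
            print(c,n,round(x["conf"],2),np.round(x["centre"]),atz(c,x["centre"],z))
E
python3 s.py 2;python3 mv.py .5476,.015,.035,-.126
```

```text
scene lid n 202 [0.5566 0.0417 0.0974] (0.5060986280441284, 0.08579013496637344) 0.10741719603538513
scene tub 0.84 [268. 225.] [0.5515 0.0374 0.012 ]
scene tub 0.69 [325. 282.] [0.71   0.3242 0.012 ]
scene tub_label 0.76 [319. 265.] [0.6799 0.2878 0.046 ]
scene tub_label 0.7 [255. 218.] [ 0.5724 -0.0034  0.046 ]
scene peg_top 0.73 [273. 190.] [0.4503 0.008  0.092 ]
scene peg_top 0.54 [171. 169.] [ 0.5157 -0.4115  0.092 ]
side lid n 196 [0.5387 0.0552 0.0972] (0.5326519012451172, 0.043692171573638916) 0.0955386683344841
side tub 0.95 [168. 271.] [0.6946 0.325  0.012 ]
side tub 0.88 [312. 282.] [0.3158 0.1912 0.012 ]
side tub_label 0.66 [296. 138.] [ 0.6181 -0.4263  0.046 ]
side tub_label 0.63 [304. 284.] [0.3223 0.2369 0.046 ]
side peg_top 0.61 [293. 205.] [ 0.4574 -0.0015  0.092 ]
t 5.53 pos [0.5558 0.0865 0.0352] psi -0.123 F [ 0.4 -0.1 -0.3]
.5476,.015,.035,-.126 -> [-0.144  0.001  0.     0.002] rows 1.7
```

{"op": "apply_moves", "data": {
  "rows": [-0.03,0,0,0,0.2,-0.05,0,0,0,0.2,-0.07,0,0,0,0.2,-0.09,0,0,0,0.2,-0.105,0,0,0,0.2]
}}

```text
time: 5.95
ee_pos: [0.5493, 0.0329, 0.0354]
orientation: [0.75, 0.662, 0.0, 0.0]
ft_force: [0.7, 2.4, 2.4]
width: 0.596
grasp_force: 0.0
```

{"op": "apply_moves", "data": {
  "rows": [-0.01,0,0,0,0.2,-0.02,0,0,0,0.2,-0.03,0,0,0,0.2,-0.035,0,0,0,0.2,-0.035,0,0,0,0.2]
}}

```text
time: 6.37
ee_pos: [0.5471, 0.016, 0.0352]
orientation: [0.75, 0.662, -0.0, -0.0]
ft_force: [1.0, 0.9, -0.3]
width: 0.603
grasp_force: 0.0
```

{"op": "apply_moves", "data": {
  "rows": [0.05,0,0,0,0.2,0.12,0,0,0,0.2,0.12,0,-0.08,0,0.2,0.12,0,-0.16,0,0.2,0.12,0,-0.24,0,0.2]
}}

```text
time: 6.78
ee_pos: [0.554, 0.0766, 0.1565]
orientation: [0.749, 0.662, -0.001, -0.0]
ft_force: [0.9, -0.6, -0.2]
width: 0.6
grasp_force: 0.0
```

```bash
python3 mv.py .50,.08,.27,-.12
```

```text
t 6.78 pos [0.554  0.0766 0.1565] psi -0.123 F [ 0.9 -0.6 -0.2]
.50,.08,.27,-.12 -> [-0.006 -0.108 -0.227 -0.002] rows 3.0
```

{"op": "apply_moves", "data": {
  "rows": [0,-0.1,-0.23,0,0.2,0,-0.1,-0.23,0,0.2,0,-0.1,-0.23,0,0.2,0,-0.1,-0.23,0,-1,0,-0.1,-0.23,0,-1]
}}

```text
time: 7.2
ee_pos: [0.5051, 0.0824, 0.2721]
orientation: [0.75, 0.662, 0.001, 0.001]
ft_force: [-0.5, -0.8, -0.1]
width: 0.329
grasp_force: 0.0
```

```bash
sed -i 's/X\[...,0\]-.56,X\[...,1\]-.155/X[...,0]-.545,X[...,1]+.03/' fit.py; python3 -c "
from cell import robot
robot.camera('wrist');robot.camera('wrist')"; python3 fit.py; python3 mv.py .5,.08,.27
```

```text
drift [-0.     -0.     -0.0004]
lid [ 0.5512 -0.0194  0.095 ] (0.5418471693992615, -0.028566667810082436) 0.04230685532093048
bar n 142 [ 0.5507 -0.0425  0.0959] dir -1.0059393104918941
disc 1483 [ 0.5322 -0.0018  0.0101] (0.5341581702232361, -0.014091452583670616) 0.0641261488199234
peg 70 [ 0.4574 -0.0048  0.0896] [ 0.4501 -0.0316  0.0872] [0.4999 0.0002 0.0927]
tab 104 [ 0.6351 -0.0375  0.1443] [ 0.6314 -0.0446  0.14  ] [ 0.6398 -0.0325  0.1472]
btn 1020 [ 0.6741 -0.0764  0.1207] [ 0.6544 -0.1027  0.1111] [ 0.7006 -0.0589  0.1283]
deck ((0.5720412135124207, -0.03597256541252136), (0.5388612747192383, 0.3104117512702942), 83.91331481933594)
t 7.35 pos [0.505  0.0821 0.2693] psi -0.124 F [ 0.8 -0.5 -0.9]
.5,.08,.27 -> [-0.005 -0.009 -0.001 -0.   ] rows 0.1
```

View pics/w2.png

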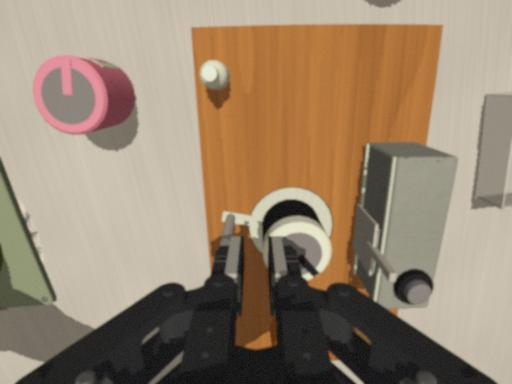

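The tub is on the disc: its lid shows at (298,247) over the disc at (291,220), and the fit puts its centre within about 3 mm of the axis. Next I'll turn the peg by about 0.92 rad.

```bash
python3 mv.py .4513,.030,.27,.175 .4513,.030,.045,.175; python3 - <<'E'
from h import *
print(np.round(robot.observe()["qpos"],2))
O=np.array([.542,-.031]);psi=.175;y=np.array([np.cos(psi),np.sin(psi)]);x=np.array([-y[1],y[0]])
n=-x; 
p0=np.array([.4513,.030])
for dl in [0,.15,.3,.4,.5,.6,.7,.8,.86,.92]:
    q=O+.089*np.array([np.cos(2.856+dl),np.sin(2.856+dl)])-.018*n; print(dl,np.round(q,4),np.round([(q-p0)@x/.5,(q-p0)@y/.5],3))
E
```

```text
t 7.35 pos [0.505  0.0821 0.2693] psi -0.124 F [ 0.8 -0.5 -0.9]
.4513,.030,.27,.175 -> [-0.117 -0.094 -0.001 -0.19 ] rows 2.4
.4513,.030,.045,.175 -> [ 0.    0.    0.45 -0.  ] rows 5.4
[-0.04  0.58 -0.32  1.64  0.21  0.96 -0.56]
0 [0.4535 0.0118] [-0.037 -0.002]
0.15 [ 0.4507 -0.0012] [-0.061 -0.012]
0.3 [ 0.4499 -0.0146] [-0.087 -0.018]
0.4 [ 0.4504 -0.0234] [-0.105 -0.02 ]
0.5 [ 0.4519 -0.0322] [-0.123 -0.02 ]
0.6 [ 0.4542 -0.0408] [-0.14  -0.019]
0.7 [ 0.4574 -0.0491] [-0.158 -0.016]
0.8 [ 0.4614 -0.0571] [-0.175 -0.01 ]
0.86 [ 0.4641 -0.0616] [-0.185 -0.007]
0.92 [ 0.4672 -0.066 ] [-0.195 -0.002]
```

{"op": "apply_moves", "data": {
  "rows": [-0.117,-0.094,0,-0.19,-1,-0.117,-0.094,0,-0.19,-1,-0.117,-0.094,0,-0.19,-1,-0.117,-0.094,0.08,-0.19,-1,-0.117,-0.094,0.16,-0.19,-1]
}}

```text
time: 7.77
ee_pos: [0.4515, 0.0296, 0.1895]
orientation: [0.643, 0.766, 0.001, 0.0]
ft_force: [1.8, -0.1, -2.2]
width: 0.002
grasp_force: 0.0
```

```bash
python3 mv.py .4513,.030,.045,.175
```

```text
t 7.77 pos [0.4515 0.0296 0.1895] psi 0.173 F [ 1.8 -0.1 -2.2]
.4513,.030,.045,.175 -> [ 0.001 -0.     0.289 -0.001] rows 3.5
```

{"op": "apply_moves", "data": {
  "rows": [0,0,0.08,0,-1,0,0,0.16,0,-1,0,0,0.24,0,-1,0,0,0.285,0,-1,0,0,0.285,0,-1]
}}

```text
time: 8.18
ee_pos: [0.449, 0.0302, 0.0434]
orientation: [0.642, 0.766, -0.003, -0.002]
ft_force: [0.1, 0.5, -0.8]
width: -0.001
grasp_force: 0.0
```

{"op": "apply_moves", "data": {
  "rows": [-0.037,-0.002,0,0,-1,-0.049,-0.007,0,0,-1,-0.061,-0.012,0,0,-1,-0.074,-0.015,0,0,-1,-0.087,-0.018,0,0,-1]
}}

```text
time: 8.6
ee_pos: [0.4498, -0.0146, 0.0484]
orientation: [0.643, 0.766, 0.0, 0.0]
ft_force: [-1.5, 2.0, 1.0]
width: -0.001
grasp_force: 0.0
```

{"op": "apply_moves", "data": {
  "rows": [-0.018,-0.002,0,0,-1,-0.027,-0.002,0,0,-1,-0.036,-0.002,0,0,-1,-0.0445,-0.0015,0,0,-1,-0.053,-0.001,0,0,-1]
}}

```text
time: 9.02
ee_pos: [0.4542, -0.0408, 0.0478]
orientation: [0.643, 0.766, 0.0, -0.0]
ft_force: [-2.0, 2.0, 0.7]
width: 0.001
grasp_force: 0.0
```

{"op": "apply_moves", "data": {
  "rows": [-0.009,0.0015,0,0,-1,-0.018,0.003,0,0,-1,-0.0265,0.006,0,0,-1,-0.035,0.009,0,0,-1,-0.035,0.009,0,0,-1]
}}

```text
time: 9.43
ee_pos: [0.4619, -0.0579, 0.0478]
orientation: [0.643, 0.766, 0.0, 0.0]
ft_force: [-0.3, -0.4, -0.6]
width: -0.002
grasp_force: 0.0
```

```bash
python3 s.py 3; python3 mv.py .4614,-.0571,.045,.175; python3 -c "
import cv2,numpy as np
a=cv2.imread('pics/scene3.png')[170:270,190:310];b=cv2.imread('pics/side3.png')[150:250,210:330]
cv2.imwrite('pics/c3.png',cv2.resize(np.hstack([a,b]),None,fx=3.3,fy=3.3,interpolation=2))"
```

```text
scene lid n 290 [ 0.538  -0.0249  0.0973] (0.5317184329032898, 0.06759300827980042) 0.14036792516708374
scene tub 0.96 [254. 216.] [ 0.531  -0.0323  0.012 ]
scene tub 0.77 [325. 282.] [0.7124 0.3251 0.012 ]
scene tub_label 0.79 [248. 215.] [ 0.5697 -0.0339  0.046 ]
scene tub_label 0.64 [320. 266.] [0.6835 0.2931 0.046 ]
scene peg_top 0.21 [217. 199.] [ 0.5895 -0.1515  0.092 ]
side lid n 428 [ 0.5288 -0.0267  0.0981] (0.5158399343490601, 0.05801710858941078) 0.13407763838768005
side tub 0.93 [309. 281.] [0.3238 0.1924 0.012 ]
side tub 0.89 [273. 214.] [ 0.5314 -0.0228  0.012 ]
side tub_label 0.77 [262. 200.] [ 0.5766 -0.0348  0.046 ]
side tub_label 0.64 [179. 261.] [0.6664 0.3042 0.046 ]
side peg_top 0.39 [271. 213.] [0.4996 0.0608 0.092 ]
t 9.83 pos [ 0.4614 -0.0569  0.0478] psi 0.175 F [ 0.2 -0.2 -0.5]
.4614,-.0571,.045,.175 -> [-0.    -0.     0.006 -0.   ] rows 0.1
```

View pics/c3.png

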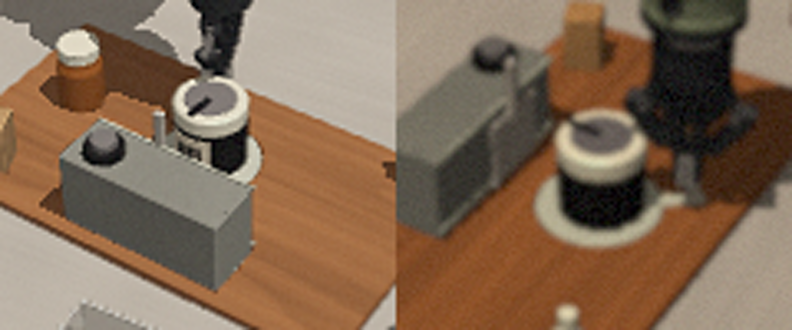

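The tub stands on the disc with its bar now pointing close to the block. I'll work out the lid centre and bar direction from these pictures.

```bash
python3 - <<'E'
from h import *
np.set_printoptions(precision=4,suppress=True)
for c,f,ws in [('scene','pics/scene3.png',(190,170)),('side','pics/side3.png',(210,150))]:
    h=cv2.imread(f)[:,:,::-1].astype(int)
    # resample onto the lid plane, 0.5 mm/px
    m=robot.camera_model(c);K=np.array(m["camera_matrix"]);R=np.array(m["R"]);t=np.array(m["t"])
    gx,gy=np.meshgrid(np.arange(.47,.62,.0005),np.arange(-.10,.05,.0005))
    P=np.stack([gx,gy,0*gx+.097],-1)@R.T+t; u=P[...,:2]/P[...,2:]; u=u*(1+m["k1"]*(u**2).sum(-1,keepdims=True))
    I=cv2.remap(h.astype(np.uint8),(u[...,0]*K[0,0]+K[0,2]).astype(np.float32),(u[...,1]*K[1,1]+K[1,2]).astype(np.float32),1)
    cv2.imwrite(f'pics/r_{c}.png',I[:,:,::-1])
I=np.hstack([cv2.imread('pics/r_scene.png'),cv2.imread('pics/r_side.png')]); cv2.imwrite('pics/r3.png',cv2.resize(I,None,fx=1.3,fy=1.3))
E
```

```text
(no output)
```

View pics/r3.png

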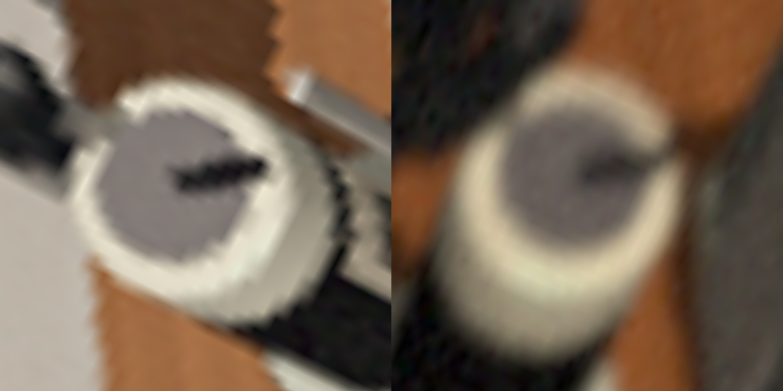

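{"op": "apply_moves", "data": {
  "rows": [-0.007,0.003,0,0,-1,-0.013,0.0055,0,0,-1,-0.019,0.008,0,0,-1,-0.019,0.008,0,0,-1]
}}

```text
time: 10.17
ee_pos: [0.4674, -0.0664, 0.0478]
orientation: [0.643, 0.766, 0.0, 0.0]
ft_force: [-0.6, 0.1, 0.6]
width: 0.003
grasp_force: 0.0
```

{"op": "apply_moves", "data": {
  "rows": [0.02,0,0,0,-1,0.06,0,0,0,-1,0.06,0,-0.08,0,-1,0.06,0,-0.16,0,-1,0.06,0,-0.24,0,-1]
}}

```text
time: 10.58
ee_pos: [0.4612, -0.0357, 0.1693]
orientation: [0.642, 0.766, -0.0, -0.001]
ft_force: [0.3, -1.2, 0.3]
width: 0.001
grasp_force: 0.0
```

```bash
python3 mv.py .50,.06,.27,-.107 .628,-.0724,.27,-.107 .628,-.0724,.12,-.107
```

```text
t 10.58 pos [ 0.4612 -0.0357  0.1693] psi 0.176 F [ 0.3 -1.2  0.3]
.50,.06,.27,-.107 -> [ 0.175  0.11  -0.201  0.18 ] rows 3.5
.628,-.0724,.27,-.107 -> [-0.236  0.283  0.    -0.   ] rows 4.4
.628,-.0724,.12,-.107 -> [ 0.   0.   0.3 -0. ] rows 3.6
```

{"op": "apply_moves", "data": {
  "rows": [0.175,0.11,-0.2,0.18,-1,0.175,0.11,-0.2,0.18,-1,0.175,0.11,-0.2,0.18,-1,0.175,0.11,-0.2,0.18,-1,0.175,0.11,-0.2,0.18,-1]
}}

```text
time: 11.0
ee_pos: [0.5023, 0.0629, 0.2706]
orientation: [0.743, 0.669, 0.003, 0.001]
ft_force: [0.3, -0.2, 0.4]
width: -0.001
grasp_force: 0.0
```

```bash
python3 -c "
from cell import robot
[robot.camera('wrist') for _ in range(4)]"; python3 fit.py; python3 mv.py  .628,-.0724,.27,-.107 .628,-.0724,.12,-.107
```

```text
drift [ 0. -0. -0.]
lid [ 0.5419 -0.0258  0.0955] (0.5389657020568848, -0.030711043626070023) 0.04276483133435249
bar n 135 [ 0.5569 -0.0323  0.0964] dir -0.08987926432030433
disc 1517 [0.5492 0.0005 0.0104] (0.5443292856216431, -0.023117687553167343) 0.05984333157539368
peg 13 [ 0.499  -0.0179  0.0918] [ 0.498  -0.0212  0.0873] [ 0.4999 -0.0144  0.0939]
tab 117 [ 0.6351 -0.0375  0.1448] [ 0.6315 -0.044   0.1401] [ 0.6405 -0.0326  0.1477]
btn 1092 [ 0.6739 -0.077   0.1213] [ 0.6401 -0.1041  0.111 ] [ 0.7005 -0.0342  0.1293]
deck ((0.5731753706932068, -0.030962079763412476), (0.5285366773605347, 0.31030797958374023), 84.07622528076172)
t 11.25 pos [0.5004 0.0586 0.2671] psi -0.109 F [ 0.2 -0.1  0.1]
.628,-.0724,.27,-.107 -> [-0.233  0.282 -0.006 -0.002] rows 4.4
.628,-.0724,.12,-.107 -> [ 0.   0.   0.3 -0. ] rows 3.6
```

View pics/w2.png

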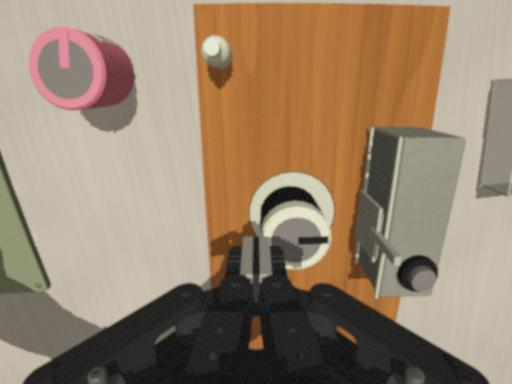

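The bar at (300–328,240) points straight at the scanner, with the label facing it to within about 0.02 rad and the tub about 3 mm off centre. The shutter comes next.

{"op": "apply_moves", "data": {
  "rows": [-0.233,0.282,0,0,-1,-0.233,0.282,0,0,-1,-0.233,0.282,0,0,-1,-0.233,0.282,0,0,-1,-0.233,0.282,0,0,-1]
}}

```text
time: 11.67
ee_pos: [0.6299, -0.0773, 0.2661]
orientation: [0.746, 0.666, -0.001, 0.0]
ft_force: [-0.6, -0.6, -1.5]
width: 0.004
grasp_force: 0.0
```

{"op": "apply_moves", "data": {
  "rows": [0,0,0.07,0,-1,0,0,0.14,0,-1,0,0,0.2,0,-1,0,0,0.2,0,-1]
}}

```text
time: 12.0
ee_pos: [0.6256, -0.0724, 0.162]
orientation: [0.745, 0.668, -0.003, -0.003]
ft_force: [-0.5, -0.1, -1.3]
width: -0.002
grasp_force: 0.0
```

```bash
python3 mv.py .628,-.0724,.12,-.107 .6388,.027,.12; python3 - <<'E'
import numpy as np
X=np.load('pics/X.npy'); m=(X[...,2]>.124)&(X[...,2]<.135)&(X[...,0]>.65)&(X[...,0]<.72)&(abs(X[...,1]+.08)<.04)
q=X[m]; print(len(q),q.mean(0),q.min(0),q.max(0))
m=(X[...,2]>.112)&(X[...,2]<.122)&(X[...,0]>.65)&(X[...,0]<.72)&(abs(X[...,1]+.08)<.04); q=X[m];print(len(q),q.min(0),q.max(0))
E
```

```text
t 12.0 pos [ 0.6256 -0.0724  0.162 ] psi -0.109 F [-0.5 -0.1 -1.3]
.628,-.0724,.12,-.107 -> [ 0.     0.005  0.084 -0.001] rows 1.0
.6388,.027,.12 -> [ 0.2  0.   0.  -0. ] rows 2.4
451 [ 0.67670056 -0.08099417  0.12707684] [ 0.66290547 -0.09710419  0.12415241] [ 0.69227795 -0.06754056  0.12932501]
574 [ 0.65532455 -0.10405917  0.11202671] [ 0.70053922 -0.05969873  0.12189895]
```

{"op": "apply_moves", "data": {
  "rows": [0,0.004,0.05,0,-1,0,0.004,0.084,0,-1,0,0.004,0.084,0,-1]
}}

```text
time: 12.25
ee_pos: [0.6293, -0.0722, 0.1241]
orientation: [0.744, 0.668, -0.001, -0.001]
ft_force: [-0.6, 0.3, -0.5]
width: 0.001
grasp_force: 0.0
```

{"op": "apply_moves", "data": {
  "rows": [0.03,0,0,0,-1,0.055,0,0,0,-1,0.08,0,0,0,-1,0.105,0,0,0,-1,0.13,0,0,0,-1]
}}

```text
time: 12.67
ee_pos: [0.6378, -0.0055, 0.1267]
orientation: [0.744, 0.668, 0.0, 0.0]
ft_force: [-0.4, -2.5, 1.1]
width: -0.001
grasp_force: 0.8
```

{"op": "apply_moves", "data": {
  "rows": [0.02,0,0,0,-1,0.04,0,0,0,-1,0.055,0,0,0,-1,0.066,0,0,0,-1,0.07,0,0,0,-1]
}}

```text
time: 13.08
ee_pos: [0.6405, 0.0201, 0.126]
orientation: [0.746, 0.666, -0.005, 0.004]
ft_force: [-11.1, -46.6, 15.5]
width: 0.004
grasp_force: 23.7
```

```bash
python3 mv.py .6388,.027,.12; python3 -c "
from h import *
import s" 4 2>/dev/null | grep -v tub; python3 - <<'E'
from h import *
for c in ['scene','side']:
    robot.camera(c)
    for x in robot.landmark_of(c,'shutter_tab')[:2]: print(c,x['conf'],atz(c,x['centre'],.148))
E
```

```text
t 13.08 pos [0.6405 0.0201 0.126 ] psi -0.113 F [-11.1 -46.6  15.5]
.6388,.027,.12 -> [ 0.013 -0.005  0.012 -0.   ] rows 0.2
scene lid n 47 [0.5378 0.0036 0.0973] (0.5159752368927002, 0.06544216722249985) 0.1367027908563614
side lid n 383 [ 0.5367 -0.0252  0.098 ] (0.5092145800590515, 0.0572429858148098) 0.13964806497097015
side peg_top 0.9 [301. 190.] [ 0.4619 -0.0797  0.092 ]
scene 0.46 [0.64256714 0.0399929  0.148     ]
side 0.15 [0.5819504  0.05792429 0.148     ]
```

The shutter is on its stop (46 N), so I'll back off and go to the button.

{"op": "apply_moves", "data": {
  "rows": [-0.05,0,0,0,-1,-0.06,0,0,0,-1,-0.06,0,-0.07,0,-1,-0.06,0,-0.1,0,-1,-0.06,0,-0.1,0,-1]
}}

```text
time: 14.1
ee_pos: [0.6392, -0.0016, 0.1792]
orientation: [0.745, 0.668, 0.002, 0.001]
ft_force: [-0.3, 0.3, -0.7]
width: -0.001
grasp_force: 0.0
```

```bash
python3 mv.py .677,-.081,.17,-.107 .677,-.081,.14,-.107 .677,-.081,.1195,-.107; python3 - <<'E'
from h import *
robot.camera('wrist')
for x in robot.landmark_of('wrist','shutter_tab')[:2]: print(x['conf'],atz('wrist',x['centre'],.148))
E
```

```text
t 14.1 pos [ 0.6392 -0.0016  0.1792] psi -0.109 F [-0.3  0.3 -0.7]
.677,-.081,.17,-.107 -> [-0.15   0.092  0.018 -0.001] rows 2.1
.677,-.081,.14,-.107 -> [ 0.    0.    0.06 -0.  ] rows 0.7
.677,-.081,.1195,-.107 -> [ 0.     0.     0.041 -0.   ] rows 0.5
0.59 [0.64170344 0.03695535 0.148     ]
```

{"op": "apply_moves", "data": {
  "rows": [-0.15,0.092,0,0,-1,-0.15,0.092,0,0,-1,-0.15,0.092,0,0,-1,-0.15,0.092,0.03,0,-1,-0.15,0.092,0.06,0,-1]
}}

```text
time: 14.62
ee_pos: [0.6756, -0.082, 0.1445]
orientation: [0.745, 0.667, -0.0, -0.0]
ft_force: [1.1, 1.0, 0.1]
width: 0.001
grasp_force: 0.0
```

```bash
python3 -c "
from cell import robot
[robot.camera('wrist') for _ in range(4)]";python3 mv.py .677,-.081,.135,-.107 .677,-.081,.1205,-.107
```

```text
t 14.82 pos [ 0.6754 -0.0813  0.1456] psi -0.108 F [ 0.5 -0.3 -0.5]
.677,-.081,.135,-.107 -> [ 0.001  0.003  0.021 -0.001] rows 0.3
.677,-.081,.1205,-.107 -> [ 0.     0.     0.029 -0.   ] rows 0.3
```

Next I'll lower it slowly and watch the force.

{"op": "apply_moves", "data": {
  "rows": [0,0.002,0.02,0,-1,0,0.002,0.03,0,-1,0,0.002,0.036,0,-1,0,0.002,0.04,0,-1,0,0.002,0.042,0,-1]
}}

```text
time: 15.23
ee_pos: [0.6765, -0.0816, 0.1248]
orientation: [0.744, 0.668, 0.0, -0.0]
ft_force: [-2.5, 0.4, 3.8]
width: 0.001
grasp_force: 1.9
```

{"op": "apply_moves", "data": {
  "rows": [0,0,0.003,0,-1,0,0,0.006,0,-1,0,0,0.006,0,-1]
}}

```text
time: 15.48
ee_pos: [0.6766, -0.0816, 0.123]
orientation: [0.744, 0.668, 0.0, 0.0]
ft_force: [-7.1, 1.8, 15.5]
width: -0.003
grasp_force: 7.4
```

{"op": "apply_moves", "data": {
  "rows": [0,0,0.003,0,-1,0,0,0.004,0,-1,0,0,0.004,0,-1]
}}

```text
time: 15.73
ee_pos: [0.6768, -0.0816, 0.1225]
orientation: [0.744, 0.668, 0.001, 0.001]
ft_force: [-14.0, 1.3, 37.1]
width: 0.005
grasp_force: 18.8
```

{"op": "apply_moves", "data": {
  "rows": [0,0,-0.03,0,-1,0,0,-0.1,0,-1,0,0,-0.18,0,-1,0,0,-0.25,0,-1,0,0,-0.25,0,-1]
}}

```text
time: 16.15
ee_pos: [0.6785, -0.0817, 0.2519]
orientation: [0.745, 0.668, 0.003, 0.003]
ft_force: [0.6, -0.1, 0.8]
width: -0.002
grasp_force: 0.0
```

```bash
python3 mv.py .50,.03,.27,-.107
```

```text
t 16.15 pos [ 0.6785 -0.0817  0.2519] psi -0.109 F [ 0.6 -0.1  0.8]
.50,.03,.27,-.107 -> [ 0.183 -0.379 -0.036 -0.001] rows 5.1
```

{"op": "apply_moves", "data": {
  "rows": [0.183,-0.38,0,0,-1,0.183,-0.38,0,0,-1,0.183,-0.38,0,0,-1,0.183,-0.38,0,0,-1,0.183,-0.38,0,0,-1]
}}

```text
time: 16.57
ee_pos: [0.5085, 0.0223, 0.2449]
orientation: [0.745, 0.668, 0.0, 0.0]
ft_force: [2.5, 1.9, -0.2]
width: -0.001
grasp_force: 0.0
```

```bash
python3 -c "
from cell import robot
[robot.camera('wrist') for _ in range(5)]"; sed -i "s/((.60,.68),(-.10,.02))/((.60,.68),(-.10,.08))/" fit.py; python3 fit.py
```

```text
drift [ 0.0002 -0.0002 -0.0003]
lid [ 0.5395 -0.0266  0.0952] (0.5384401082992554, -0.03086710348725319) 0.04236847907304764
bar n 183 [ 0.5574 -0.0326  0.0962] dir -0.08993979914055444
disc 1787 [0.5479 0.0002 0.0101] (0.5440009236335754, -0.022693771868944168) 0.060348741710186005
peg 63 [ 0.4986 -0.03    0.0934] [ 0.4966 -0.046   0.0879] [ 0.5    -0.0147  0.0955]
tab 153 [0.643  0.0367 0.1447] [0.6396 0.0309 0.1402] [0.6479 0.0419 0.1474]
btn 1328 [ 0.6738 -0.0777  0.121 ] [ 0.655  -0.1051  0.1111] [ 0.6997 -0.0598  0.1289]
deck ((0.571095883846283, -0.054612576961517334), (0.5052914619445801, 0.3106812834739685), 84.12228393554688)
```

View pics/w2.png

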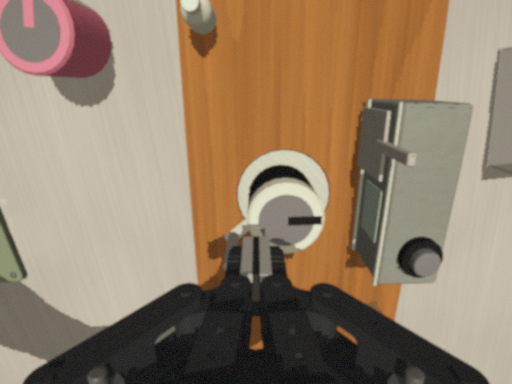

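The window is uncovered, with the tab moved about 75 mm onto its stop. The button is back up, and the tub is centred with its bar (290–322,220) facing the window. The gripper is clear, so I'm handing in.

```bash
python3 -c "
from cell import robot
print(robot.job_done())"
```

```text
the job is handed in; nothing more can be done
None
```

I handed the job in after about 17 s of robot time, but the hand-in returned no verdict: the tub stands about 3 mm off the turntable's centre with its label facing the window to about 0.02 rad, the shutter is on its stop (I measured about 75 mm of travel), the read button was pressed to its hard stop and came back up, and I saw nothing else disturbed.

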